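# Lay the squeegee down and shut the tray

### The arm

A 6-joint arm with a two-finger parallel gripper is mounted at the origin on the work surface. World frame = base frame: x ahead of the robot, y to its left, z up, the work surface at z = 0. Lengths are in m, angles in rad, forces in N, time in s.
With the tool pointing down it reaches from about 0.35 to 0.725 m from the base axis. Payload 4.3 kg.
Tool frame: the origin (TCP) lies midway between the tips of the shut fingers; the grasp point (between the pads) lies 19 mm behind it; z points along the fingers, y is the line along which they close (so a half turn about z gives the same grasp; the last joint's range is limited). The gripper opens to 85 mm and grips with 20 to 120 N. Pads are 22 mm wide; open, the fingers measure 114 mm over their backs; the gripper's body (76 mm by 85 mm) begins 54 mm behind the grasp point. The pads swing forward as they close: fully open they stand 13 mm farther back than shut.
Start: joints at [-1.372, 0.377, 0.081, 1.274, 0, 1.46], TCP at [0.175, -0.548, 0.231] pointing down, gripper open.
Joint ranges: [-2.72, 2.72], [-0.84, 1.66], [-1.02, 1.22], [-1.77, 2.12], [-1.37, 1.28], [-3.14, 3.14]. Speed limits (rad/s): [2.57, 2.57, 3.14, 3.14, 3.14, 3.14].

### API

Orientations are given as a 3x3 rotation matrix whose columns are the frame's x, y, z axes.
In Python, from bench import r gives the robot as it stands. The module is installed in compiled form; this text tells all that it offers.
- The arm moves only by the tool play_rows, never from a script. Its argument "series" is a list of rows, each a list of 4 numbers: the shift along the tool's x, y, z in mm, then the turn about the tool's z in degrees. A call has 1 to 12 rows; each row shifts and turns the commanded pose from where the row before left it, along the tool's axes as they then stand; what a row does not reach is not made up. A row lasts 1/12 s, in which the tool goes at most 41.7 mm and 7.16 degrees, less where a joint would pass 70% of its speed; a pose out of reach is approached as far as the arm can. A call is refused whole if a number of a shift passes 41.7 or a number of a turn 7.16, either way. A call with a gripper value outside its range is refused whole. "jaw" is the closure in counts, from 0 (fully open) to 255 (shut), set as the call begins (left out, the last holds). The fingers move at their own pace and stop on an object; "squeeze" is the grip in N (left out, the last holds). Time passes only in rows, so rows that do not move let the fingers close. It gives the time, the measured TCP pose, the force, the opening and the grip force at its end, in the units of the state.
- r.sense(): the state, without advancing time (a new reading comes with each control period).
- r.grab_frame(name): name is "scene" or "top" or "wrist"; returns (picture, depth): 480x640x3 uint8, blue, green, red; 480x640 float32, m along the optical axis (not along the pixel's ray), 0 where there is no reading.
- r.camera_info(name): a dict with "mtx" (3x3 intrinsics, pixels), "pose" (4x4, takes a point from camera to world coordinates); the wrist camera has in their place "hand_eye" (4x4, takes a point from camera to tool coordinates, whose origin is the TCP and whose axes are the flange's). Camera axes: x right, y down, z forward; pixel columns grow to the right and rows downward; lengths in m; the calibration is good to about 2 mm. A picture is of the moment at which its call begins: read the wrist's pose just before it. camera_info takes no time and is no camera call.
- r.hand_in(): hands the job in; it is judged then, once.
The state is a dict: "clock": time; "q": joint angles; "qd": joint speeds; "joint_efforts": joint torques, N m; "eef_pos": TCP position; "eef_rot": TCP orientation; "force": force on the tool from outside, world axes, zero at the start; "ft_torque": the same for the moment, N m; "gripper_width": finger opening in m; "grasp_force": force on a finger pad.
Only numpy, scipy, OpenCV 4.12 (cv2) and the standard library are available. Lean on these libraries where they do the work, as an engineer would, in place of code of your own. Each camera call takes 0.05 s, during which the arm holds its last target. There are 200 camera calls.

### The job

Put the squeegee away: it stands on its head at one end of the open tray. With the fingertips only, push its handle over towards the middle of the tray so that it lies down inside, then push the standing flap over and down until it is fully shut on the tray. Do not pick the squeegee up, and leave the brass coupler in the tray and all the other things where they are.

Things in the scene. Friction and masses are not known exactly. Their poses are not given: they have to be found in the camera images.
- tray: Fixed shallow white plastic tray, open on top: 200 mm along its x, 340 mm along its y, 60 mm high; walls and floor 5 mm thick. Origin: centre of its underside, on the work surface. Its x axis points from the hinged rim (near the robot) to the opposite rim, its y axis runs along its length, z is up.
- flap (a joint): Angle of the flap, a white perforated panel 200 mm from hinge to free edge, 340 mm wide, 6 mm thick, hinged on the tray's rim nearer the robot. 0 rad: shut, level on the tray rim; 1.57: upright; it starts at 1.65 to 1.85, leaning back towards the robot. The stiff hinge holds it at any angle, so it must be pushed all the way; this takes 0.2 to 0.7 N m.
- flap_hinge (a point): Middle of the flap's hinge line, on top of the tray's rim nearer the robot, 60 mm above the work surface; the hinge line runs along the tray's y.
- flap_edge (a point): Middle of the flap's free edge on its outer face (up when shut, towards the robot while it stands open), 200 mm from the hinge; a tab 100 mm wide reaches 20 mm beyond. When shut this face is 66 mm above the work surface. The z axis is the outward normal of that face and x points from the hinge to the free edge.
- squeegee: Loose grey plastic squeegee, 180 g, standing on its head at either end of the tray. Head 160 mm along its x, 40 mm along its y, 34 mm high; round handle 24 mm in diameter up along its z. Origin: centre of the head's underside, on the tray floor. Its x lies within 0.1 rad of the tray's x. It tips over past about 20 degrees; lying down it is 40 mm thick, and 55 mm fit under the shut flap.
- squeegee_head (a point): Centre of the squeegee's head, 20 mm above its underside on the handle's axis.
- squeegee_tip (a point): End of the squeegee's handle, 165 mm from the underside of its head; at the start 170 mm above the work surface.
- coupler: Loose brass pipe coupler, upright round, 32 mm in diameter, 35 mm high, standing on the tray floor near the end opposite to the squeegee. Origin: centre of its underside. To be left alone; there is room for the squeegee to lie down without touching it.
- wrench: Steel pipe wrench lying on the work surface, 250 mm long along its x, 20 mm high, between robot and tray. Origin: under its middle. Leave alone.
- brush: Orange bottle brush lying on the work surface, about 250 mm long along its x, 45 mm high, between robot and tray. Origin: under its middle. Leave alone.
- dustpan: Yellow plastic dustpan lying to the right of the tray, 210 mm wide, about 280 mm long with handle, 50 mm high. Origin: on its underside. Leave alone.
- bottle: White bottle, 72 mm in diameter, 210 mm high, standing left of the tray. Origin: centre of its underside. Leave alone.
- tin: Round steel tin, 84 mm in diameter, 70 mm high, standing left of the tray. Origin: centre of its underside. Leave alone.
- tape: Roll of thread-seal tape, 56 mm in diameter, 19 mm high, lying at the near right of the tray. Origin: centre of its underside. Leave alone.

How it is judged:
On the way:
1. the squeegee lies down in the tray while the flap still stands open (angle between squeegee's own z axis and vertical above 1.35 rad and height (world z) of squeegee_tip below 0.04 m and value of joint flap above 1.2 rad), for 0.2 s.
At the end, for the whole second after the job is handed in: The flap is shut to within 0.05 rad (1 cm at its edge); the squeegee lies under it in the tray, its handle within about 13 degrees of level and its end less than 40 mm above the work surface, head centre and handle end inside the walls, at rest (value of joint flap below 0.05 rad and angle between squeegee's own z axis and vertical above 1.35 rad and height (world z) of squeegee_tip below 0.04 m and x of squeegee_head in the frame of tray between -0.095 and 0.095 m and y of squeegee_head in the frame of tray between -0.165 and 0.165 m and x of squeegee_tip in the frame of tray between -0.095 and 0.095 m and y of squeegee_tip in the frame of tray between -0.165 and 0.165 m and linear speed of squeegee below 0.02 m/s); the robot touches nothing.
It fails at once if the squeegee is lifted (head centre more than 60 mm above the work surface) (height (world z) of squeegee_head above 0.06 m).
It fails at once if the brass coupler is moved by more than 20 mm (distance of coupler from where it was at the start of the episode above 0.02 m).
It fails at once if one of the things around the tray is moved by more than 20 mm (distance of any of wrench, brush, dustpan, bottle, tin, tape from where it was at the start of the episode above 0.02 m).
It also fails if it takes over 48 s, if anything falls off the work surface, if the arm or the gripper's body presses on something with over 40 N, if the wrist force passes 120 N, or if a joint passes its speed limit or range.

## Working session

There is one attempt and no reset: what is moved stays moved. The work goes in short steps, Python scripts to look and compute and a tool call to move; the robot and the scene stay as the last step left them, time stands still between calls to the robot, and variables do not carry over. Pictures are saved under pics/ and viewed, at most 10 in all, crops included, and the job is handed in when it is done.

Besides the shell and the picture viewer there is one more tool, called after ">>>" as a command line: name --pt "numbers of a row" for each row, then --argument value for the rest. play_rows: Moves the arm, as the interface text tells. Its arguments: {"type":"object","properties":{"series":{"type":"array"},"jaw":{"type":"number"},"squeeze":{"type":"number"}},"required":["series"]}

```bash
mkdir -p pics; python3 - <<'E'
from bench import r
import cv2,numpy as np
np.set_printoptions(precision=3,suppress=True)
s=r.sense();print(s['clock'],s['eef_pos'],s['eef_rot'],s['gripper_width'])
for n in("scene","top"):
    im,d=r.grab_frame(n);cv2.imwrite(f"pics/{n}0.png",im);np.save(f"{n}_d0.npy",d);np.save(f"{n}_im0.npy",im)
    c=r.camera_info(n);print(n,c["mtx"],c["pose"])
print(r.camera_info("wrist"))
E
```

```text
0.0 [ 0.175 -0.547  0.23 ] [[ 0.953  0.304 -0.   ]
 [ 0.304 -0.953  0.002]
 [ 0.    -0.002 -1.   ]] 0.08523434228821557
scene [[546.736   0.    320.357]
 [  0.    546.736 246.348]
 [  0.      0.      1.   ]] [[ 0.369  0.735 -0.569  1.275]
 [ 0.929 -0.283  0.237 -0.312]
 [ 0.013 -0.616 -0.787  1.118]
 [ 0.     0.     0.     1.   ]]
top [[464.919   0.    319.329]
 [  0.    464.919 239.165]
 [  0.      0.      1.   ]] [[-0.024 -0.983  0.181  0.347]
 [-1.     0.025  0.002 -0.029]
 [-0.006 -0.181 -0.983  1.2  ]
 [ 0.     0.     0.     1.   ]]
{'mtx': array([[338.825,   0.   , 322.142],
       [  0.   , 338.825, 234.656],
       [  0.   ,   0.   ,   1.   ]]), 'hand_eye': array([[ 0.001, -0.964, -0.267,  0.067],
       [ 1.   ,  0.001, -0.001, -0.   ],
       [ 0.001, -0.267,  0.964, -0.142],
       [ 0.   ,  0.   ,  0.   ,  1.   ]])}
```

View pics/scene0.png

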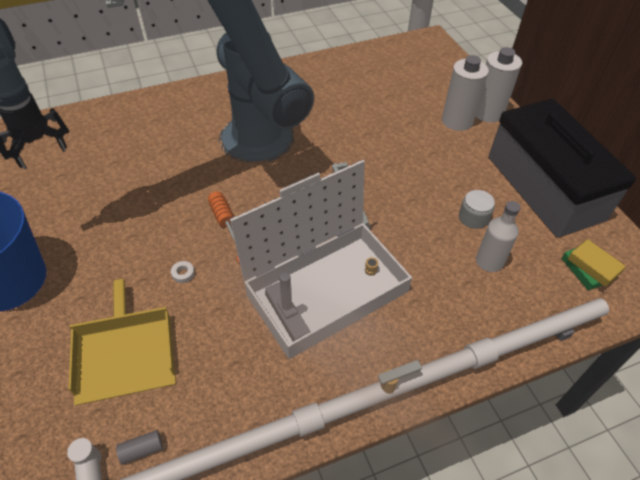

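View pics/top0.png

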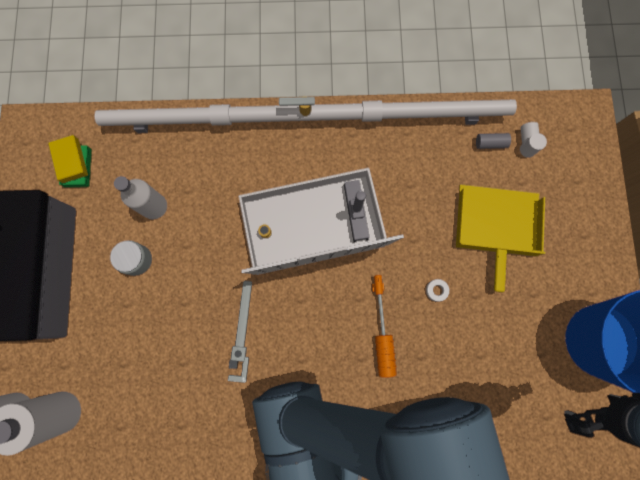

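The top view shows the tray at about (313,222). Its far corners are near (241,195) and (369,172), and the flap's upper edge runs from (243,271) to (402,238). The squeegee stands at the right (-y) end with its handle tip near (361,196), and the coupler is at (264,231).

```bash
cat > h.py <<'E'
import numpy as np,cv2
from bench import r
np.set_printoptions(precision=3,suppress=True)
def ray(n,uv,z):
    c=r.camera_info(n);d=c["pose"][:3,:3]@np.linalg.solve(c["mtx"],[uv[0],uv[1],1]);o=c["pose"][:3,3]
    return o+d*(z-o[2])/d[2]
def cloud(n,d):
    c=r.camera_info(n);v,u=np.mgrid[:480,:640];K=c["mtx"]
    p=np.stack([(u-K[0,2])/K[0,0]*d,(v-K[1,2])/K[1,1]*d,d],-1)
    return p@c["pose"][:3,:3].T+c["pose"][:3,3]
E
python3 - <<'E'
from h import *
for uv in [(241,195),(369,172)]: print('rim',ray("top",uv,.06))
P=cloud("top",np.load("top_d0.npy"));im=np.load("top_im0.npy")
for uv in [(361,196),(358,200),(264,231),(300,220),(357,225),(350,185),(322,250),(243,271),(402,238)]:
    print(uv,P[uv[1],uv[0]],im[uv[1],uv[0]])
# box region points by height
reg=(P[...,0]>.4)&(P[...,0]<.85)&(abs(P[...,1])<.3)
S=cloud("scene",np.load("scene_d0.npy"))
for nm,Q in(("top",P),("scene",S)):
    m=(Q[...,0]>.35)&(Q[...,0]<.8)&(Q[...,1]>-.3)&(Q[...,1]<.25)
    hi=m&(Q[...,2]>.1)&(Q[...,2]<.35); print(nm,hi.sum(),Q[hi][:,2].max())
    rim=m&(abs(Q[...,2]-.06)<.004); print('rim rect',cv2.minAreaRect((Q[rim][:,:2]*1000).astype(np.float32)))
    tip=m&(abs(Q[...,2]-.168)<.008); print('tip z pts',tip.sum())
m=(S[...,0]>.4)&(S[...,2]>.1)&(S[...,2]<.3)&(abs(S[...,1])<.25)
v,u=np.where(m);print('scene hi bbox',u.min(),u.max(),v.min(),v.max())
fl=m&(np.mgrid[:480,:640][1]<368)&(np.mgrid[:480,:640][0]<260)
Q=S[fl];c=Q.mean(0);n=np.linalg.svd(Q-c,full_matrices=False)[2][2];n*=np.sign(n[0]);print('flap plane',c,n,'ang',np.arctan2(1,0)+np.arcsin(n[2]),len(Q),np.abs((Q-c)@n).mean())
b=cv2.imread('pics/top0.png')[150:300,220:420];cv2.imwrite('pics/crop.png',cv2.resize(b,None,fx=4,fy=4,interpolation=2))
E
```

```text
rim [0.676 0.169 0.06 ]
rim [ 0.729 -0.158  0.06 ]
(361, 196) [ 0.634 -0.125  0.172] [122 120 124]
(358, 200) [ 0.626 -0.118  0.167] [50 48 50]
(264, 231) [0.585 0.114 0.041] [78 77 75]
(300, 220) [0.62  0.023 0.005] [181 185 191]
(357, 225) [ 0.596 -0.124  0.035] [121 119 124]
(350, 185) [ 0.701 -0.11   0.04 ] [116 114 119]
(322, 250) [ 0.539 -0.033  0.003] [184 188 195]
(243, 271) [0.459 0.13  0.257] [179 182 188]
(402, 238) [ 0.567 -0.244 -0.004] [ 91 111 137]
top 1188 0.2817922057411225
rim rect ((606.8660888671875, -10.823944091796875), (206.89993286132812, 340.6150207519531), 11.099207878112793)
tip z pts 137
scene 7510 0.282388147615372
rim rect ((607.1084594726562, -12.419921875), (207.60748291015625, 342.5513916015625), 10.929244041442871)
tip z pts 754
scene hi bbox 230 421 160 386
flap plane [ 0.5   -0.04   0.191] [0.977 0.191 0.094] ang 1.6652521228617492 7099 0.0013039187553837192
```

View pics/crop.png

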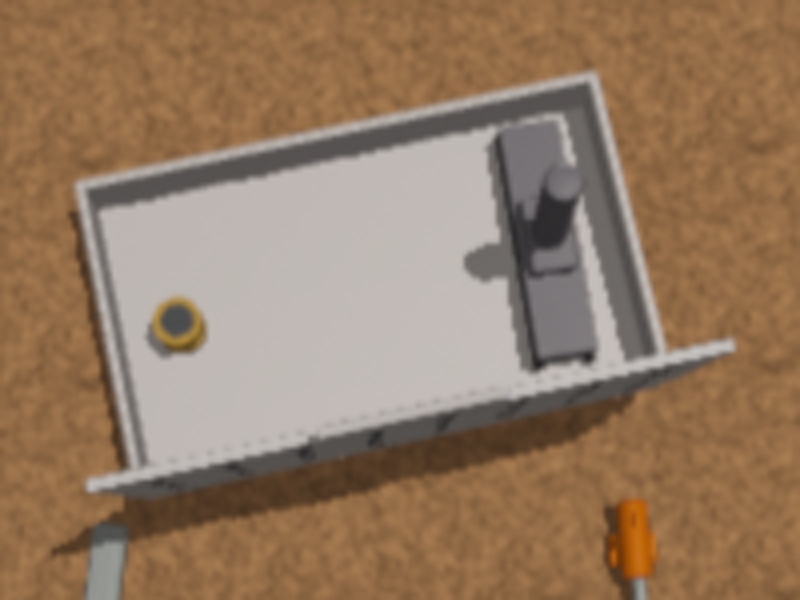

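>>> play_rows --pt "0 0 -25 6.7" --pt "0 0 -35 0" --pt "35 -13 0 0" --pt "35 -13 0 0" --pt "35 -13 0 0" --pt "35 -13 0 0" --pt "35 -13 0 0" --pt "35 -13 0 0" --pt "35 -13 0 0" --pt "35 -13 0 0" --pt "0 0 0 0" --pt "0 0 0 0" --jaw 255

```text
clock: 1.1
eef_pos: [0.431, -0.3909, 0.2906]
eef_rot: [[0.981, 0.194, -0.001], [0.194, -0.981, 0.001], [-0.001, -0.001, -1.0]]
force: [-1.0, -0.0, -0.5]
gripper_width: -0.0004
grasp_force: 0.0
```

```bash
cat >> h.py <<'E'
C=np.array([.607,-.0115]);A=np.deg2rad(11);R=np.array([[np.cos(A),-np.sin(A)],[np.sin(A),np.cos(A)]])
def tr(p): return np.r_[R.T@(np.array(p[:2])-C),p[2]]
def st():
    s=r.sense();x=s['eef_rot'][:,0];print('t',s['clock'],'tray',tr(s['eef_pos']),'yaw',np.degrees(np.arctan2(x[1],x[0])),'F',s['force'],'w',s['gripper_width'],'q',s['q'])
E
python3 -c "
from h import *
st()"
```

```text
t 1.1 tray [-0.245 -0.339  0.291] yaw 11.214118245226485 F [-1.004 -0.035 -0.455] w -0.0003505177851786767 q [-0.845  0.39   0.251  1.434 -0.     2.1  ]
```

>>> play_rows --pt "36 -13 0 0" --pt "36 -13 0 0" --pt "36 -13 0 0" --pt "36 -13 0 0" --pt "36 -13 0 0" --pt "36 -13 0 0" --pt "11 -28 0 0" --pt "11 -28 0 0" --pt "9 -28 0 0" --pt "0 0 0 0" --pt "0 0 0 0"

```text
clock: 2.02
eef_pos: [0.6409, -0.186, 0.2912]
eef_rot: [[0.981, 0.192, -0.001], [0.192, -0.981, -0.0], [-0.001, 0.0, -1.0]]
force: [0.2, -1.2, -0.4]
gripper_width: 0.0
grasp_force: 0.0
```

```bash
python3 -c "
from h import *
st()
im,d=r.grab_frame('scene');cv2.imwrite('pics/s1.png',im)
S=cloud('scene',d);T=np.einsum('...i,ij->...j',S[...,:2]-C,R)
m=(T[...,0]>-.3)&(T[...,0]<-.05)&(S[...,2]>.29)&(S[...,2]<1)&(abs(T[...,1])<.3)
for a in np.arange(-.3,-.05,.03):
    k=m&(abs(T[...,0]-a)<.015)
    if k.any(): print(round(a,2),k.sum(),S[k][:,2].min(),T[k][:,1].min(),T[k][:,1].max())
"
```

```text
t 2.0167 tray [-0.    -0.178  0.291] yaw 11.049044126812795 F [ 0.246 -1.234 -0.386] w 4.252104788584993e-05 q [-0.377  0.599  0.589  1.562 -0.001  2.572]
-0.3 192 0.5244016657629352 0.12024269275747734 0.19093702014238495
-0.27 86 0.5511951985463891 0.12710290322699172 0.17131924209182234
-0.09 16 0.701455747468452 -0.07450599117570722 -0.05694061857523107
-0.06 27 0.7087205526152793 -0.08944980745896727 -0.07798852887238018
```

View pics/s1.png

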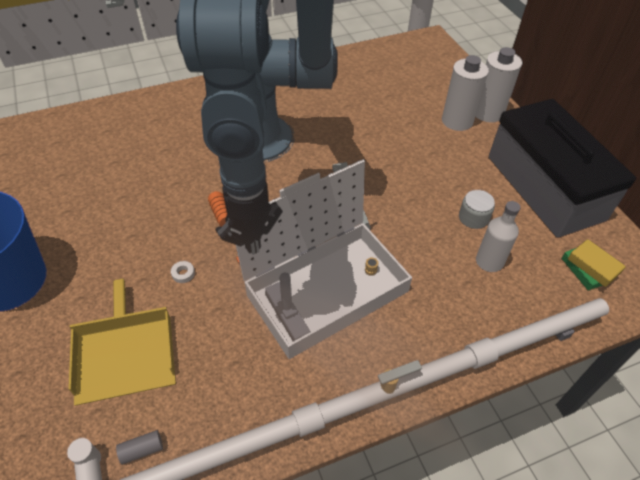

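The gripper hangs at about (250,225), just outside the tray's squeegee end. The wrist housing is well above the flap. Next I descend to handle height.

>>> play_rows --pt "0 0 30 0" --pt "0 0 30 0" --pt "0 0 30 0" --pt "0 0 30 0" --pt "0 0 26 0" --pt "0 0 0 0" --pt "0 0 0 0"

```text
clock: 2.65
eef_pos: [0.6392, -0.1876, 0.1438]
eef_rot: [[0.982, 0.188, -0.004], [0.188, -0.982, 0.001], [-0.004, -0.002, -1.0]]
force: [0.5, 1.1, 0.2]
gripper_width: -0.0001
grasp_force: 0.0
```

```bash
python3 -c "
from h import *
st()
im,d=r.grab_frame('scene');im2,_=r.grab_frame('top');cv2.imwrite('pics/s2.png',np.hstack([cv2.resize(im[40:380,160:460],(400,453)),cv2.resize(im2[130:300,240:430],(400,358)) if 0 else cv2.resize(im2[130:300,240:410],(400,453))]))
"
```

```text
t 2.65 tray [-0.002 -0.179  0.144] yaw 10.847025828430352 F [0.456 1.065 0.179] w -0.00012415910443699463 q [-0.38   0.603  0.217  1.189 -0.     2.572]
```

View pics/s2.png

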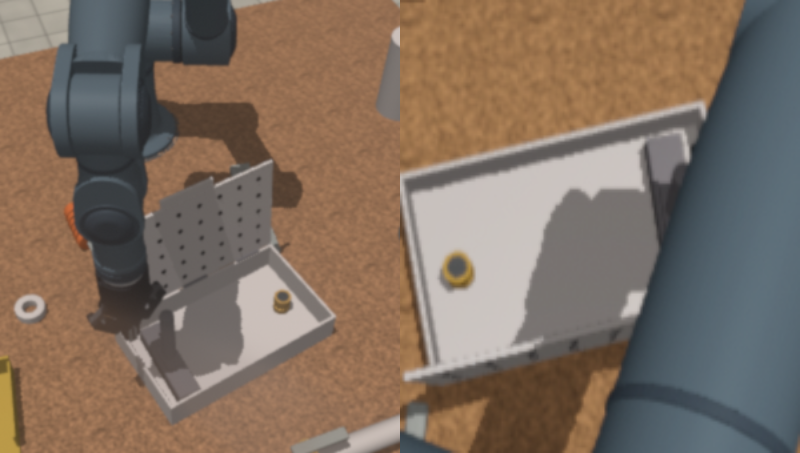

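```bash
python3 -c "
from h import *
im,d=r.grab_frame('scene')
S=cloud('scene',d);T=np.einsum('...i,ij->...j',S[...,:2]-C,R)
m=(abs(T[...,1]+.18)<.12)&(T[...,0]>-.35)&(T[...,0]<.15)&(S[...,2]>.13)
print(m.sum())
for z in np.arange(.14,.8,.03):
    k=m&(abs(S[...,2]-z)<.015)
    if k.sum()>5: print(round(z,2),k.sum(),np.percentile(T[k],[2,98],axis=0).ravel())
"
```

```text
16870
0.14 163 [-0.109 -0.183  0.019 -0.061]
0.17 325 [-0.111 -0.194  0.019 -0.062]
0.2 393 [-0.114 -0.217  0.016 -0.062]
0.23 614 [-0.116 -0.24   0.019 -0.063]
0.26 277 [-0.121 -0.23   0.021 -0.062]
0.29 330 [-0.002 -0.217  0.039 -0.151]
0.32 457 [-0.009 -0.217  0.038 -0.15 ]
0.35 422 [-0.006 -0.216  0.037 -0.151]
0.38 434 [-0.003 -0.215  0.036 -0.153]
0.41 240 [ 0.007 -0.215  0.043 -0.157]
0.44 399 [ 0.002 -0.233  0.055 -0.135]
0.47 869 [-0.001 -0.235  0.055 -0.13 ]
0.5 902 [-0.004 -0.232  0.054 -0.133]
0.53 901 [-0.002 -0.225  0.049 -0.156]
0.56 482 [ 0.004 -0.233  0.054 -0.155]
0.59 1065 [-0.025 -0.24   0.062 -0.111]
0.62 2452 [-0.08  -0.237  0.058 -0.081]
0.65 4849 [-0.156 -0.22   0.034 -0.069]
0.68 1296 [-0.187 -0.124 -0.096 -0.063]
```

>>> play_rows --pt "2 -15 0 0" --pt "2 -15 0 0" --pt "0 -8 0 0" --pt "0 -8 0 0" --pt "0 -8 0 0" --pt "0 -8 0 0" --pt "0 -8 0 0" --pt "0 -8 0 0" --pt "0 -8 0 0" --pt "0 -8 0 0"

```text
clock: 3.63
eef_pos: [0.6271, -0.0925, 0.1452]
eef_rot: [[0.982, 0.191, -0.0], [0.191, -0.982, -0.0], [-0.0, -0.0, -1.0]]
force: [0.3, -0.6, 0.4]
gripper_width: -0.0002
grasp_force: 0.0
```

```bash
python3 -c "
from h import *
st()
im,d=r.grab_frame('scene');cv2.imwrite('pics/s3.png',cv2.resize(im[140:380,200:440],(560,560)))
"
```

```text
t 3.6333 tray [ 0.004 -0.083  0.145] yaw 10.986089313611709 F [ 0.324 -0.611  0.375] w -0.00021242474290493593 q [-0.246  0.531  0.098  1.138 -0.     2.703]
```

View pics/s3.png

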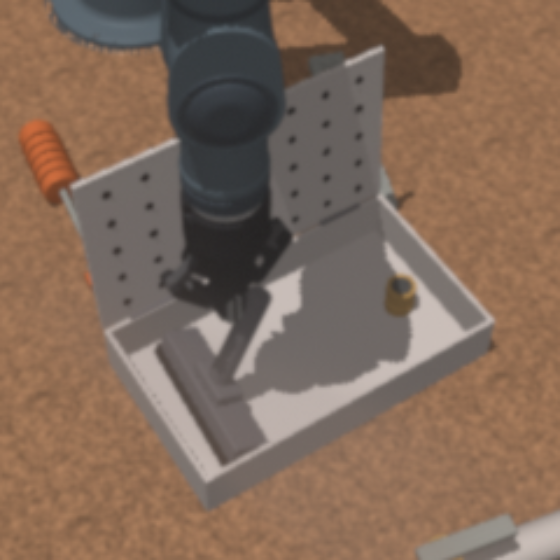

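The picture shows the handle leaning about 20° inward with the fingertip behind it, and the head still in place. I keep pushing.

>>> play_rows --pt "0 -8 0 0" --pt "0 -8 0 0" --pt "0 -8 0 0" --pt "0 -8 0 0" --pt "0 0 0 0" --pt "0 0 0 0" --pt "0 0 0 0" --pt "0 0 0 0"

```text
clock: 4.35
eef_pos: [0.6214, -0.0621, 0.1453]
eef_rot: [[0.982, 0.19, 0.0], [0.19, -0.982, -0.0], [0.0, 0.0, -1.0]]
force: [-0.0, 0.1, -0.1]
gripper_width: 0.0
grasp_force: 0.0
```

>>> play_rows --pt "0 0 -30 0" --pt "0 0 -40 0" --pt "0 0 -40 0" --pt "0 0 -40 0" --pt "0 0 -40 0" --pt "0 0 -10 0" --pt "0 0 0 0"

```text
clock: 4.93
eef_pos: [0.6231, -0.0626, 0.35]
eef_rot: [[0.982, 0.19, 0.009], [0.19, -0.982, -0.002], [0.008, 0.004, -1.0]]
force: [0.3, -0.2, 0.1]
gripper_width: -0.0004
grasp_force: 0.0
```

```bash
python3 -c "
from h import *
st()
im,d=r.grab_frame('scene');cv2.imwrite('pics/s4.png',cv2.resize(im[140:380,200:440],(560,560)))
S=cloud('scene',d);T=np.einsum('...i,ij->...j',S[...,:2]-C,R)
k=(abs(T[...,0])<.093)&(abs(T[...,1])<.163)&(S[...,2]>.012)&(S[...,2]<.1)&(im.max(-1)<150)
for a in np.arange(-.16,.16,.02):
    j=k&(abs(T[...,1]-a)<.01)
    if j.sum()>3: print(round(a,2),j.sum(),T[j][:,0].min(),T[j][:,0].max(),S[j][:,2].max())
"
```

```text
t 4.9333 tray [ 0.006 -0.053  0.35 ] yaw 10.954608368729863 F [ 0.342 -0.154  0.054] w -0.00036980535355193297 q [-0.201  0.51   0.594  1.646 -0.     2.749]
-0.16 20 -0.0928611547409131 -0.08992302605544264 0.05984486095843433
-0.14 39 -0.09296984705624944 -0.08995695203241187 0.064161348908921
-0.12 36 -0.0929864664361232 -0.08905872824111027 0.06765361090217037
-0.1 199 -0.09297430823173683 0.08969030477636929 0.06362794492788804
-0.08 616 -0.09297602954218999 0.08882952777296128 0.060671837406842455
-0.06 345 -0.09292549473945304 0.08611387798878788 0.06029365709569401
-0.04 123 -0.0929950037098697 0.035202521595215475 0.06268472092767263
-0.02 102 -0.09298674192718456 0.02583206683164564 0.06511958122141337
-0.0 117 -0.09283755774186783 0.027320454641215845 0.06334496470957451
0.02 103 -0.09297404507520562 0.03039960183542077 0.06055980434114927
0.04 107 -0.09295007144207967 0.031006718842996696 0.06028751485614192
0.06 92 -0.09295236667800338 0.03119077874426382 0.06293546568027475
0.08 32 -0.09298014906337095 0.024207227774880442 0.06219260812219263
0.1 40 -0.09297854958443962 0.010154765892912842 0.06313511566887042
0.12 163 -0.09284935855306486 0.02712669730554425 0.06517357847103833
0.14 62 -0.092929860418457 0.0390744000805463 0.06363440132077769
```

View pics/s4.png

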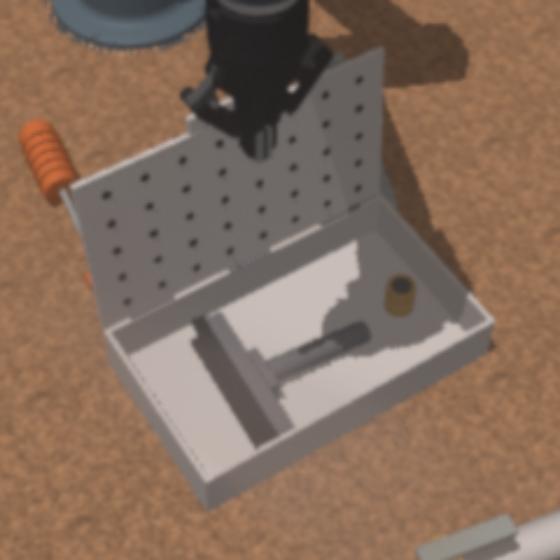

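The squeegee lies flat: head around (240,380), handle tip at (360,335), clear of the coupler at (400,295). Next I cross over the flap to its robot side.

>>> play_rows --pt "-33 -9 0 0" --pt "-33 -9 0 0" --pt "-33 -9 0 0" --pt "-33 -9 0 0" --pt "-33 -9 0 0" --pt "-33 -9 0 0" --pt "0 0 30 0" --pt "0 0 30 0" --pt "0 0 30 0" --pt "0 0 25 0" --pt "0 0 0 0" --pt "0 0 0 0"

```text
clock: 5.98
eef_pos: [0.414, -0.046, 0.228]
eef_rot: [[0.982, 0.19, -0.006], [0.19, -0.982, 0.002], [-0.006, -0.003, -1.0]]
force: [0.2, 1.0, 0.9]
gripper_width: 0.0005
grasp_force: 0.0
```

```bash
python3 -c "
from h import *
st()
h=np.array([-.1,.06]);p=None
for th in [1.665,1.57,1.4,1.2,1.0,.8,.6,.4,.2,.1,0,-.03]:
    q=h+.175*np.array([np.cos(th),np.sin(th)])+.006*np.array([-np.sin(th),np.cos(th)])+[-.011,0]
    print(th,q*1000)
"
```

```text
t 5.9833 tray [-0.196  0.003  0.228] yaw 10.974346235005859 F [0.173 1.012 0.875] w 0.0005362729287357831 q [-0.263  0.065 -0.328  1.184 -0.     2.687]
1.665 [-133.435  233.66 ]
1.57 [-116.861  235.005]
1.4 [-87.168 233.474]
1.2 [-53.18  225.281]
1.0 [-21.496 210.499]
0.8 [  6.62  189.718]
0.6 [ 30.046 163.764]
0.4 [ 47.849 133.675]
0.2 [ 59.32  100.648]
0.1 [62.527 83.441]
0 [64. 66.]
-0.03 [64.101 60.748]
```

>>> play_rows --pt "25 0 0 0" --pt "20 0 0 0" --pt "16 0 0 0" --pt "16 0 0 0" --pt "16 0 0 0" --pt "16 0 0 0" --pt "17 0 2 0" --pt "17 0 5 0" --pt "16 0 7 0" --pt "16 0 8 0" --pt "0 0 0 0" --pt "0 0 0 0"

```text
clock: 6.98
eef_pos: [0.5891, -0.0132, 0.2088]
eef_rot: [[0.982, 0.191, 0.0], [0.191, -0.982, -0.0], [0.0, 0.0, -1.0]]
force: [-0.2, -0.4, 0.2]
gripper_width: 0.0004
grasp_force: 0.0
```

```bash
python3 -c "
from h import *
st()
im,d=r.grab_frame('scene');cv2.imwrite('pics/s5.png',cv2.resize(im[140:380,200:440],(560,560)))
"
```

```text
t 6.9833 tray [-0.018  0.002  0.209] yaw 11.006273535180952 F [-0.227 -0.429  0.223] w 0.0004001245520921742 q [-0.13   0.413  0.075  1.233 -0.     2.82 ]
```

View pics/s5.png

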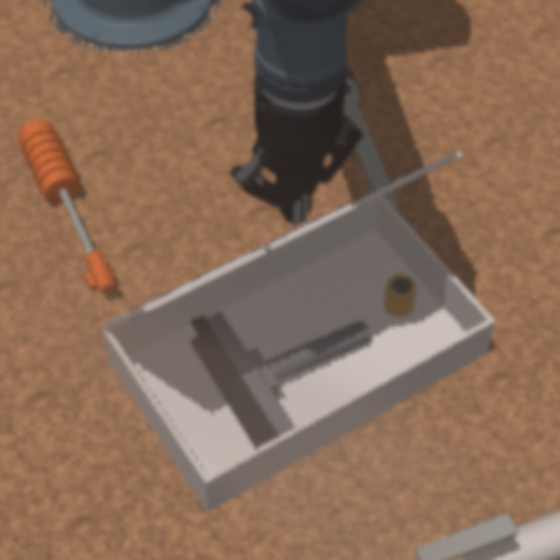

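The flap is seen edge-on, running from (140,310) to (460,153), at about 1 rad with the fingertip on its outer face. I follow the arc down.

>>> play_rows --pt "12 0 9 0" --pt "12 0 10 0" --pt "12 0 13 0" --pt "12 0 13 0" --pt "9 0 15 0" --pt "9 0 15 0" --pt "6 0 16 0" --pt "6 0 17 0" --pt "3 0 17 0" --pt "1 0 14 0" --pt "0 0 2 0" --pt "0 0 0 0"

```text
clock: 8.03
eef_pos: [0.6681, 0.0022, 0.0676]
eef_rot: [[0.982, 0.19, -0.001], [0.19, -0.982, -0.0], [-0.001, -0.0, -1.0]]
force: [0.9, -1.0, 0.9]
gripper_width: -0.0003
grasp_force: 0.0
```

>>> play_rows --pt "0 0 2 0" --pt "0 0 2 0" --pt "0 0 0 0" --pt "0 0 0 0"

```text
clock: 8.37
eef_pos: [0.6696, 0.0022, 0.066]
eef_rot: [[0.982, 0.191, 0.003], [0.191, -0.982, -0.001], [0.003, 0.001, -1.0]]
force: [-2.8, -0.1, 6.1]
gripper_width: 0.0
grasp_force: 3.3
```

>>> play_rows --pt "0 0 2 0" --pt "0 0 0 0" --pt "0 0 0 0" --pt "0 0 -30 0" --pt "0 0 -40 0" --pt "0 0 -40 0" --pt "0 0 -40 0" --pt "-35 0 -20 0" --pt "-40 0 0 0" --pt "-40 0 0 0" --pt "-40 0 0 0" --pt "0 0 0 0"

```text
clock: 9.37
eef_pos: [0.506, -0.0267, 0.2299]
eef_rot: [[0.982, 0.189, -0.011], [0.189, -0.982, 0.001], [-0.011, -0.003, -1.0]]
force: [-1.2, -0.1, -1.9]
gripper_width: -0.0
grasp_force: 0.0
```

```bash
python3 -c "
from h import *
st()
im,d=r.grab_frame('scene');cv2.imwrite('pics/s6.png',im)
S=cloud('scene',d);T=np.einsum('...i,ij->...j',S[...,:2]-C,R)
for a in np.arange(-.09,.1,.03):
    j=(abs(T[...,0]-a)<.01)&(abs(T[...,1])<.15)&(S[...,2]>.02)&(S[...,2]<.12); print(round(a,2),j.sum(),np.median(S[j][:,2]))
"
```

```text
t 9.3667 tray [-0.102  0.004  0.23 ] yaw 10.907420067877297 F [-1.244 -0.078 -1.88 ] w -3.038592050932028e-05 q [-0.177  0.249 -0.102  1.231 -0.001  2.774]
-0.09 773 0.06626927196157051
-0.06 857 0.06625967418561562
-0.03 854 0.0662360952210862
0.0 898 0.06633844792479437
0.03 938 0.06625068696868885
0.06 964 0.06633876222477542
0.09 1071 0.06604610343050421
```

View pics/s6.png

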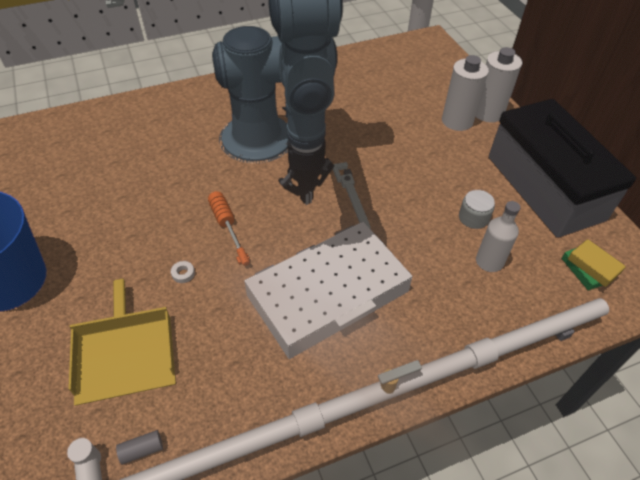

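The flap is level at 66 mm from hinge to edge, around (328,285). The robot is clear of it, and nothing else has moved.

```bash
python3 -c "
from bench import r
print(r.hand_in())"
```

```text
the job is handed in; nothing more can be done
None
```

The squeegee was tipped over and lay flat in the tray before the flap closed; the flap is now fully shut (level at 66 mm), nothing else was visibly moved, and the job is handed in, with no verdict shown.

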